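Feed the slotted bar out from under its spring flap

ROBOT

A 6-joint arm with a two-finger parallel gripper is mounted at the origin on a cart in front of the work surface, level with it; the furniture and walls round the work are solid. World frame = base frame: x ahead of the robot, y to its left, z up, the work surface at z = 0. Lengths are in m, angles in degrees, forces in N, time in s.
With the tool pointing down it reaches from about 0.325 to 1 m from the base axis. Payload 5.1 kg.
Tool frame: the origin (TCP) lies midway between the tips of the shut fingers; the grasp point (between the pads) lies 19 mm behind it; z points along the fingers, y is the line along which they close (so a half turn about z gives the same grasp; the last joint's range is limited). The gripper opens to 85 mm and grips with 20 to 120 N. Pads are 22 mm wide; open, the fingers measure 114 mm over their backs; the gripper's body (76 mm by 85 mm) begins 54 mm behind the grasp point. The pads swing forward as they close: fully open they stand 13 mm farther back than shut.
Start: joints at [67.46, 7.093, 94.555, -0, 78.352, -4.733], TCP at [0.199, 0.619, 0.231] pointing down, gripper open.
Joint ranges: [-149.61, 149.61], [-58.7, 133.49], [1.44, 155.28], [-77.14, 257.14], [18.33, 153.61], [-166.67, 166.67]. Speed limits (degrees/s): [147.25, 147.25, 180, 180, 180, 180].

INTERFACE

Orientations are given as [roll, pitch, yaw] about the fixed x, y, z axes, in that order (R = Rz(yaw) Ry(pitch) Rx(roll)).
In Python, from rig import arm, grab_frame gives the robot as it stands (arm), with the cameras as plain functions.
- The arm moves only by the tool nudge_tcp, called after ">>>" as name(argument=value, ...) on one line, values as JSON. Schema: {"type":"object","properties":{"segments":{"type":"object","properties":{"rows":{"type":"array","items":{"type":"array","items":{"type":"number"},"minItems":6,"maxItems":6},"minItems":1,"maxItems":12}},"additionalProperties":false,"required":["rows"]},"finger_gap":{"type":"number"},"force":{"type":"number"},"only":{"type":"string"},"quiet":{"type":"boolean"},"lines":{"type":"string"}},"required":["segments"],"additionalProperties":false}. segments is an object whose key "rows" holds a list of rows, 1 to 12 of them, each of 6 numbers: dx, dy, dz in shares of 0.8 m (1.0 is 0.8 m), then a rotation vector rx, ry, rz in a scale on which 1.0 is 4 rad; each row is the pose to reach, as a shift and turn from the pose commanded when the call began, along the tool's axes at that moment; what a row does not reach only later rows make up. A row lasts 1/10 s, in which the tool goes at most 0.05 m and 8.59 degrees, less where a joint would pass 70% of its speed; a pose out of reach is approached as far as the arm can. finger_gap is the finger opening in m, set as the call begins (left out keeps the last). The fingers move at their own pace and stop on an object; force is the grip in N (left out, the last holds). Time passes only in rows, so rows that do not move let the fingers close. The tool returns the time, the measured TCP pose, the force, the opening and the grip force at its end. only (a regular expression) keeps the lines of the reply that match it, lines (a string "A,B") keeps lines A to B, and quiet returns only ok. No shift or turn number may pass 1 either way. Input that does not fit is refused with a message, and nothing moves.
- arm.observe(): the state, without advancing time (a new reading comes with each control period).
- grab_frame(name): name is "scene" or "top" or "wrist"; returns a dict with "image" (480x640x3 uint8, red, green, blue), "fov_y" (degrees; the focal length in pixels is half the picture's height over the tangent of half this angle, whatever the lens; pixels are square), "cx", "cy" (the principal point, pixels), "eye" and "rotation" of the camera in the world; the wrist camera has in their place "T_tool_cam" (4x4, takes a point from camera to tool coordinates, whose origin is the TCP and whose axes are the flange's). Camera axes: x right, y down, z forward; pixel columns grow to the right and rows downward; lengths in m; the calibration is good to about 2 mm. The wrist camera is an equidistant fisheye: a pixel r from the principal point sees the ray r / f radians off the axis. A picture is of the moment at which its call begins: read the wrist's pose just before it. There is no depth.
- arm.hand_in(): hands the job in; it is judged then, once.
The state is a dict: "clock": time; "joint_pos": joint angles; "dq": joint speeds; "joint_efforts": joint torques, N m; "position": TCP position; "orientation": TCP orientation; "ft_force": force on the tool from outside, world axes, zero at the start; "ft_torque": the same for the moment, N m; "width": finger opening in m; "grasp_force": force on a finger pad.
Only numpy, scipy, OpenCV 4.12 (cv2) and the standard library are available. Lean on these libraries where they do the work, as an engineer would, in place of code of your own. Each camera call takes 0.05 s, during which the arm holds its last target. There are 200 camera calls.

TASK

Move the black mains adapter that blocks the outlet of the two-lane bar dispenser well clear of it (more than 10 cm away) and set it down flat on the table. Then push open the sprung clear flap over the lane that holds the bar with the long slot through it, keep it open with the fingers while you shove that bar from behind until it sticks out of the mouth, let the flap close, and draw the bar out and lay it flat inside the white tray beside the dish and the small box. Leave the plain bar in its lane and do not disturb the dish, the box or the dropper bottle.

Things in the scene. Friction and masses are not known exactly. Their poses are not given: they have to be found in the camera images.
- dispenser: Grey bar dispenser, fixed, 220 x 120 x 65 mm, no floor: the bars lie on the table. Origin on the table; x along the two lanes: open mouths at x = -100 mm (bars come out towards -x), back stop 20 mm high at x = +116 to +120 mm. Lanes 54 mm wide centred at y = +29 (flap_a) and -29 mm (flap_b), walls 4 mm. Four feet 22 mm long at x = -75 and +95 mm reach out to |y| = 74 mm, 7 mm high.
- roof (a point): Middle of the dispenser's solid front roof, on its top, 65 mm above the table (dispenser x = -87.5 mm, y = 0). The roof, 3 mm thick, covers both lanes from x = -100 to -75 mm. Behind it each lane is open at the top from x = -75 to +116 mm and |y| = 6 to 52 mm, but for its flap, with a 12 mm wide rib between the two openings and nothing above the back stop.
- flap_a (a joint): Spring flap over the lane at dispenser y = +29 mm: clear plate 188 mm long (x = -71 to +116 mm), 40 mm wide, 63 mm above the table, level and shut at 0, hinged along its outer edge at |y| = 51.5 mm. Pressed from above it swings down into the lane (rad, up to 1.5); a spring (1 N at the free edge shut, 2.5 N wide open) shuts it. Open, its free edge is at least 23 mm above the table, over the bars.
- flap_b (a joint): The same spring flap, mirrored, over the lane at dispenser y = -29 mm; 0 is shut, up to 1.5 rad pressed down into the lane.
- outlet (a point): Point on the table in front of the mouths, at x = -150 mm, y = 0 of the dispenser, where the bars come out.
- slotted_bar: The bar to fetch: aluminium, 110 x 38 x 18 mm, 150 g, with a slot 56 x 18 mm right through its top along its middle; both ends are solid for 27 mm. Origin in the middle of its underside, x along its length, front (-x) towards the mouth. It starts in either lane, its front end 12 to 40 mm inside the mouth.
- slotted_bar_front (a point): Middle of the front end face of the slotted bar, 55 mm from its centre, 9 mm above its underside.
- slotted_bar_back (a point): Middle of the back end face of the slotted bar, 55 mm from its centre, 9 mm above its underside.
- plain_bar: Solid aluminium bar without a slot, 110 x 38 x 18 mm, in the other lane; leave it there. Origin in the middle of its underside, x along its length.
- mains_adapter: Loose black mains adapter, a block 50 x 95 x 32 mm, 0.28 kg, lying in front of the mouths across the outlet. Origin in the middle of its underside, y along its 95 mm length.
- tray: White lipped sample tray fixed to the table, 165 mm (x) by 240 mm (y), rim 14 mm high and 2 mm thick, floor 3 mm above the table; origin in the middle of its underside.
- petri_dish: Loose round dish, 61 mm across, 13 mm high, lying in the tray towards one end; origin in the middle of its underside. Leave it.
- gel_box: Loose small flat box, 46 x 46 x 16 mm, lying in the tray towards the other end; origin in the middle of its underside. Leave it.
- dropper_bottle: Loose brown dropper bottle standing near the front edge of the table, 33 mm across, 102 mm high; origin in the middle of its underside. Leave it.

How it is judged (in metres and radians):
On the way:
1. the slotted bar sticks at least 25 mm out of its mouth while the flap over its lane is held open (over 0.6 rad) (x of slotted_bar in the frame of dispenser between -0.17 and -0.07 m and ((y of slotted_bar in the frame of dispenser above 0 m and value of joint flap_a above 0.6 rad) or (y of slotted_bar in the frame of dispenser below 0 m and value of joint flap_b above 0.6 rad))), for 0.1 s.
At the end, for the whole second after the job is handed in: Slotted bar flat (0.08 rad), still, on the tray floor, wholly inside the rim; both flaps shut (under 0.1 rad); plain bar within 20 mm of its start; adapter flat and still on the table, its centre over 100 mm from the outlet point; dropper bottle upright (x of slotted_bar_front in the frame of tray between -0.08 and 0.08 m and y of slotted_bar_front in the frame of tray between -0.118 and 0.118 m and x of slotted_bar_back in the frame of tray between -0.08 and 0.08 m and y of slotted_bar_back in the frame of tray between -0.118 and 0.118 m and z of slotted_bar in the frame of tray below 0.008 m and angle between slotted_bar's own z axis and vertical below 0.08 rad and linear speed of each of slotted_bar, mains_adapter below 0.01 m/s and value of joint each of flap_a, flap_b below 0.1 rad and distance of plain_bar from where it was at the start of the episode below 0.02 m and horizontal distance between mains_adapter and outlet above 0.1 m and height (world z) of mains_adapter below 0.008 m and angle between mains_adapter's own z axis and vertical below 0.1 rad and angle between dropper_bottle's own z axis and vertical below 0.2 rad); the robot touches nothing.
It fails at once if the plain bar is moved by more than 25 mm (distance of plain_bar from where it was at the start of the episode above 0.025 m).
It fails at once if the dish in the tray is moved by more than 25 mm (distance of petri_dish from where it was at the start of the episode above 0.025 m).
It fails at once if the small box in the tray is moved by more than 25 mm (distance of gel_box from where it was at the start of the episode above 0.025 m).
It fails at once if the dropper bottle is moved by more than 25 mm (distance of dropper_bottle from where it was at the start of the episode above 0.025 m).
It also fails if it takes over 61 s, if anything falls off the work surface, if the arm or the gripper's body presses on something with over 40 N, if the wrist force passes 120 N, or if a joint passes its speed limit or range.

## Working session

There is one attempt and no reset: what is moved stays moved. The work goes in short steps, Python scripts to look and compute and a tool call to move; the robot and the scene stay as the last step left them, time stands still between calls to the robot, and variables do not carry over. Pictures are saved under pics/ and viewed, at most 10 in all, crops included, and the job is handed in when it is done.

```bash
ls; mkdir -p pics; python3 - <<'E'
from rig import arm, grab_frame
import cv2
for n in ("scene","top"):
    f=grab_frame(n); print(n,{k:v for k,v in f.items() if k!="image"})
    cv2.imwrite(f"pics/{n}0.png",f["image"][:,:,::-1])
o=arm.observe();print(o)
E
```

```text
pics
rig.py
scene {'fov_y': 48.0230625924848, 'cx': 314.07018203567384, 'cy': 243.2532273688369, 'eye': array([-0.19173397,  0.47752102,  0.48977759]), 'rotation': array([-117.97182554,    1.34940403, -118.67864624])}
top {'fov_y': 56.95637467836684, 'cx': 315.91309565729415, 'cy': 237.98282602237532, 'eye': array([0.45192323, 0.085976  , 1.07234839]), 'rotation': array([-175.02166041,    0.84279171,  -90.62539312])}
{'clock': 0.1, 'joint_pos': array([ 6.74589111e+01,  7.12833948e+00,  9.46249597e+01, -1.49197825e-03,
        7.83520051e+01, -4.73405242e+00]), 'dq': array([-0.05970567, -0.04524352, -0.13371843, -0.0296433 , -0.16197942,
       -0.13243799]), 'joint_efforts': array([-1.62432716e-04, -4.24934077e+01, -3.66650426e+01, -1.07136841e-04,
        3.91479407e-03,  5.47127144e-06]), 'position': array([0.19861875, 0.61834031, 0.23020537]), 'orientation': array([-1.79894934e+02, -7.23512473e-03,  1.62193259e+02]), 'ft_force': array([1.21454194, 0.67299341, 0.25725347]), 'ft_torque': array([ 0.03982515, -0.03646001,  0.02751663]), 'grasp_force': 0.0, 'width': 0.0850355998842145}
```

View pics/top0.png

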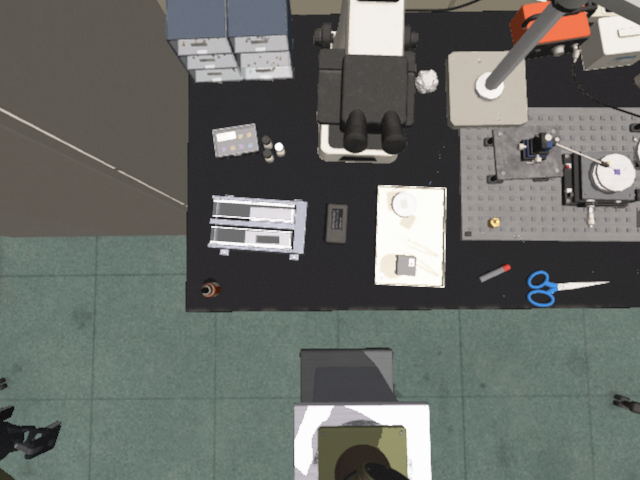

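View pics/scene0.png

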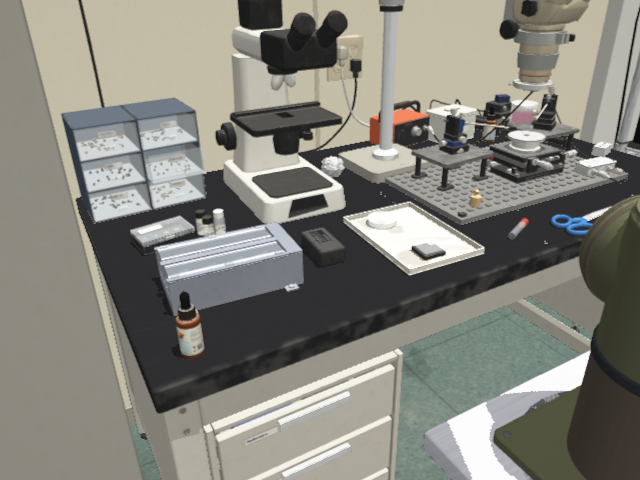

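The top view shows the dispenser (210–307, 195–258) with its mouths towards the right, the adapter at (337, 223), the tray at (411, 236), the bottle at (210, 289), and what looks like the slot in the lower lane at about (268, 239). I'll zoom in and measure.

```bash
cat > h.py <<'E'
import numpy as np, cv2
from scipy.spatial.transform import Rotation as R
def ray(f,u,v):
    fl=240/np.tan(np.radians(f["fov_y"]/2))
    d=np.array([(u-f["cx"])/fl,(v-f["cy"])/fl,1.])
    return np.array(f["eye"]),R.from_euler("xyz",f["rotation"],degrees=True).as_matrix()@d
def onz(f,u,v,z):
    e,d=ray(f,u,v); return e+d*(z-e[2])/d[2]
def proj(f,p):
    fl=240/np.tan(np.radians(f["fov_y"]/2))
    c=R.from_euler("xyz",f["rotation"],degrees=True).as_matrix().T@(np.array(p)-f["eye"])
    return f["cx"]+fl*c[0]/c[2],f["cy"]+fl*c[1]/c[2]
E
python3 - <<'E'
from rig import arm, grab_frame
from h import *
f=grab_frame("top"); im=f["image"][:,:,::-1]
c=cv2.resize(im[180:310,195:455],None,fx=3,fy=3,interpolation=cv2.INTER_CUBIC)
cv2.imwrite("pics/topz.png",c)
h=cv2.cvtColor(im,cv2.COLOR_BGR2HSV)
# tray: bright
m=(im.min(2)>170).astype(np.uint8); m[:, :365]=0; m[:,455:]=0; m[:180]=0; m[295:]=0
m=cv2.morphologyEx(m,cv2.MORPH_CLOSE,np.ones((9,9)))
cs=max(cv2.findContours(m,0,2)[0],key=cv2.contourArea); b=cv2.boxPoints(cv2.minAreaRect(cs)); print("tray",b)
for p in b: print(onz(f,*p,0.014))
# adapter: grey slightly lighter than table
for q in [(337,223),(320,270),(330,210)]: print(im[q[1],q[0]])
E
```

```text
tray [[374.1265  284.76697]
 [377.5239  184.5432 ]
 [447.35892 186.91049]
 [443.96152 287.13428]]
[ 0.43107647 -0.03650505  0.014     ]
[ 0.67237916 -0.05010487  0.014     ]
[ 0.66422293 -0.21828658  0.014     ]
[ 0.42374362 -0.20147007  0.014     ]
[81 81 82]
[45 42 44]
[ 92  99 103]
```

View pics/topz.png

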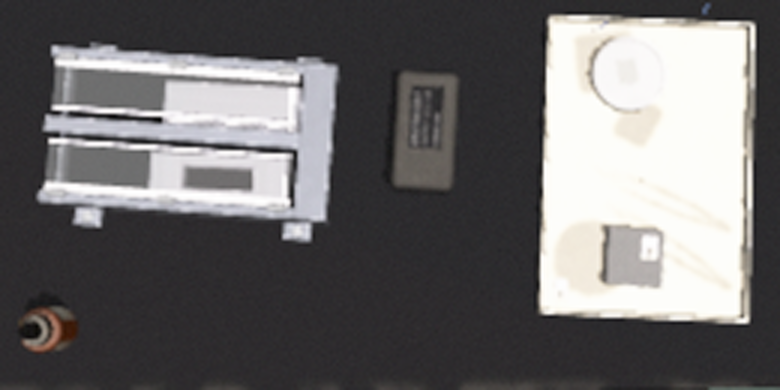

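The crop confirms it: the slotted bar is in the near lane (flap_a), with its slot at crop (218, 178). The front roof corners are at (336, 64) and (326, 220), the adapter covers (390–460, 70–190), and the dish and gel box leave the tray middle free.

```bash
python3 - <<'E'
from rig import arm, grab_frame
from h import *
f=grab_frame("top"); s=grab_frame("scene"); im=f["image"][:,:,::-1]
P=lambda c,z:onz(f,195+(c[0]-1)/3,180+(c[1]-1)/3,z)
np.set_printoptions(precision=4,suppress=True)
w=[P(c,.065) for c in [(336,64),(326,220),(38,202),(52,46)]]
D=np.array([[-.1,-.06],[-.1,.06],[.12,.06],[.12,-.06]])
for a in w: print(a[:2])
W=np.array(w)[:,:2]; 
# rigid fit (Kabsch)
dc,wc=D.mean(0),W.mean(0); H=(D-dc).T@(W-wc); th=np.arctan2(H[0,1]-H[1,0],H[0,0]+H[1,1])
c,sn=np.cos(th),np.sin(th); Rm=np.array([[c,-sn],[sn,c]]); t=wc-Rm@dc
print("disp",t,np.degrees(th),"res",W-(D@Rm.T+t))
for n,p in dict(slotL=(185,178),slotR=(252,178),barR=(292,178),barL=(150,170)).items():
    q=P(p,.018)[:2]; print(n,q,Rm.T@(q-t))
for n,p in dict(pR=(296,103),pL=(165,98)).items():
    q=P(p,.018)[:2]; print(n,q,Rm.T@(q-t))
# feet
for p in [(88,224),(297,240)]: q=P(p,.007)[:2]; print("foot",q,Rm.T@(q-t))
# adapter by mask
g=cv2.GaussianBlur(im,(3,3),0).max(2); m=((g>55)).astype(np.uint8); m[:,:318]=0;m[:,355:]=0;m[:195]=0;m[255:]=0
m=cv2.morphologyEx(m,cv2.MORPH_CLOSE,np.ones((7,7)))
r=cv2.minAreaRect(max(cv2.findContours(m,0,2)[0],key=cv2.contourArea)); b=cv2.boxPoints(r)
A=np.array([onz(f,*p,.030)[:2] for p in b]); print("adapter",r,A.mean(0),A, np.linalg.norm(A-np.roll(A,1,0),axis=1))
print("dish",P((628,73),.013),"box",P((632,255),.016),"bottle",P((48,330),.0))
print("outlet",t+Rm@[-.15,0])
T=np.append(t+Rm@[-.1,.06],.065); print("scene check",[proj(s,np.append(t+Rm@d,.065)) for d in D])
E
```

```text
[0.6256 0.1202]
[0.5058 0.1289]
[0.5221 0.3487]
[0.6426 0.3391]
disp [0.5733 0.2243] 85.6575281453301 res [[ 0.0001  0.0002]
 [-0.0001 -0.0002]
 [-0.0004  0.0003]
 [ 0.0004 -0.0002]]
slotL [0.5432 0.2433] [0.0167 0.0314]
slotR [0.5426 0.1897] [-0.0368  0.028 ]
barR [0.5422 0.1578] [-0.0687  0.026 ]
barL [0.55   0.2714] [0.0452 0.0268]
pR [0.6025 0.1542] [-0.0677 -0.0345]
pL [0.6079 0.2595] [ 0.0377 -0.0319]
foot [0.5079 0.3232] [0.0937 0.0726]
foot [0.4931 0.1548] [-0.0753  0.0747]
adapter ((336.5815734863281, 223.03231811523438), (20.690317153930664, 39.49465560913086), 3.1798300743103027) [0.578  0.0509] [[0.5327 0.0786]
 [0.6268 0.0722]
 [0.6234 0.0231]
 [0.5294 0.0299]] [0.0488 0.0943 0.0492 0.0942]
dish [ 0.6241 -0.1129  0.013 ] box [ 0.4778 -0.1114  0.016 ] bottle [0.4232 0.3565 0.    ]
outlet [0.5619 0.0747]
scene check [(np.float64(276.58288963329966), np.float64(221.3208283054816)), (np.float64(302.4856727056232), np.float64(249.42148721493274)), (np.float64(168.05837050159863), np.float64(281.0762757642226)), (np.float64(154.32545044735008), np.float64(247.1740979136092))]
```

```bash
cat >> h.py <<'E'
DT=np.array([.5733,.2243]); DY=85.66
def disp(x,y): a=np.radians(DY); return DT+np.array([x*np.cos(a)-y*np.sin(a),x*np.sin(a)+y*np.cos(a)])
def go(o,xyz,yaw):
    r=R.from_euler("xyz",o["orientation"],degrees=True)
    d=r.as_matrix().T@(np.array(xyz)-o["position"])
    v=(r.inv()*R.from_euler("xyz",[180,0,yaw],degrees=True)).as_rotvec(degrees=True)
    print("go",np.round(d,4),np.round(v,1))
E
python3 - <<'E'
from rig import arm, grab_frame
from h import *
go(arm.observe(),[.578,.051,.1],176.1)
f=grab_frame("top"); print(onz(f,320,308,0)); print(disp(.07,.024),disp(-.04,.024),disp(-.14,.029))
E
```

```text
go [-0.5347 -0.4242  0.1311] [ -0.1  -0.  -13.9]
[0.37673534 0.09276302 0.        ]
[0.55466606 0.29591548] [0.54634182 0.1862309 ] [0.53378867 0.08689602]
```

The manual's scale: shifts go in shares of 0.8 m and turns go in shares of 4 rad. Converting my numbers, -0.535 m / 0.8 = -0.6688, -0.424 m / 0.8 = -0.53, -13.9 degrees / 229.1831 = -0.0607.

>>> nudge_tcp(segments={"rows": [[-0.6688,-0.53,0.0375,0,0,-0.0607],[-0.6688,-0.53,0.0375,0,0,-0.0607],[-0.6688,-0.53,0.0375,0,0,-0.0607],[-0.6688,-0.53,0.0375,0,0,-0.0607],[-0.6688,-0.53,0.0375,0,0,-0.0607],[-0.6688,-0.53,0.0375,0,0,-0.0607],[-0.6688,-0.53,0.0375,0,0,-0.0607],[-0.6688,-0.53,0.0375,0,0,-0.0607],[-0.6688,-0.53,0.0375,0,0,-0.0607],[-0.6688,-0.53,0.0375,0,0,-0.0607],[-0.6688,-0.53,0.0375,0,0,-0.0607],[-0.6688,-0.53,0.0375,0,0,-0.0607]]}, finger_gap=0.085, force=40)

```text
clock: 1.5
position: [0.5331, 0.1188, 0.2052]
orientation: [180.0, 0.0, 176.1]
ft_force: [0.5, 0.6, 0.5]
width: 0.085
grasp_force: 0.0
```

```bash
python3 -c "
from rig import arm, grab_frame
from h import *
go(arm.observe(),[.578,.051,.1],176.1)"
```

```text
go [-0.0494 -0.0646  0.1052] [ 0.  0. -0.]
```

>>> nudge_tcp(segments={"rows": [[0,0,0,0,0,0],[0,0,0,0,0,0],[0,0,0,0,0,0]]})

```text
clock: 1.8
position: [0.5318, 0.1213, 0.2049]
orientation: [180.0, -0.0, 176.1]
ft_force: [-0.2, 0.8, 0.0]
width: 0.085
grasp_force: 0.0
```

```bash
python3 -c "
from rig import arm, grab_frame
from h import *
go(arm.observe(),[.578,.051,.006],176.1)"
```

```text
go [-0.0509 -0.0671  0.1988] [ 0. -0.  0.]
```

Converted, 0.198 m / 0.8 = 0.2475, -0.051 m / 0.8 = -0.0638.

>>> nudge_tcp(segments={"rows": [[-0.0313,-0.0413,0,0,0,0],[-0.0638,-0.0838,0,0,0,0],[-0.0638,-0.0838,0.05,0,0,0],[-0.0638,-0.0838,0.1,0,0,0],[-0.0638,-0.0838,0.15,0,0,0],[-0.0638,-0.0838,0.2,0,0,0],[-0.0638,-0.0838,0.2313,0,0,0],[-0.0638,-0.0838,0.2475,0,0,0],[-0.0638,-0.0838,0.2475,0,0,0]]})

```text
clock: 2.7
position: [0.5779, 0.0515, 0.0064]
orientation: [-180.0, -0.1, 176.2]
ft_force: [0.6, -0.2, 0.0]
width: 0.0847
grasp_force: 0.0
```

>>> nudge_tcp(segments={"rows": [[0,0,0,0,0,0],[0,0,0,0,0,0],[0,0,0,0,0,0],[0,0,0,0,0,0],[0,0,0,0,0,0],[0,0,0,0,0,0],[0,0,0,0,0,0],[0,0,0,0,0,0]]}, finger_gap=0.02, force=40)

```text
clock: 3.5
position: [0.5796, 0.0507, 0.0084]
orientation: [180.0, 0.1, 176.1]
ft_force: [0.0, 2.4, 5.5]
width: 0.0495
grasp_force: 44.2
```

Converted, 0.15 m / 0.8 = 0.1875, -0.03 m / 0.8 = -0.0375, 90 degrees / 229.1831 = 0.3927.

```bash
python3 -c "
from rig import arm, grab_frame
from h import *
go(arm.observe(),[.43,.025,.075],86)"
```

```text
go [ 0.1473 -0.0358 -0.0669] [ 0.1  0.1 90.1]
```

>>> nudge_tcp(segments={"rows": [[0,0,-0.0375,0,0,0],[0,0,-0.075,0,0,0],[0.0938,-0.0125,-0.0825,0,0,0.0393],[0.1875,-0.025,-0.0825,0,0,0.0785],[0.1875,-0.02,-0.0825,0,0,0.1178],[0.1875,-0.02,-0.0825,0,0,0.1571],[0.1875,-0.02,-0.0825,0,0,0.1963],[0.1875,-0.02,-0.0825,0,0,0.2356],[0.1875,-0.02,-0.0825,0,0,0.2749],[0.1875,-0.02,-0.0825,0,0,0.3142],[0.1875,-0.02,-0.0825,0,0,0.3534],[0.1875,-0.02,-0.0825,0,0,0.3927]]})

```text
clock: 4.7
position: [0.427, 0.0445, 0.0722]
orientation: [-179.9, 0.0, 89.8]
ft_force: [0.4, 0.8, -1.4]
width: 0.0492
grasp_force: 43.2
```

>>> nudge_tcp(segments={"rows": [[0,0,0,0,0,0],[0,0,0,0,0,0],[0,0,0,0,0,0],[0,0,0,0,0,0]]})

```text
clock: 5.1
position: [0.4277, 0.0446, 0.0729]
orientation: [-180.0, 0.0, 90.2]
ft_force: [0.8, -0.5, -1.5]
width: 0.0493
grasp_force: 43.2
```

```bash
python3 -c "
from rig import arm, grab_frame
from h import *
go(arm.observe(),[.43,.025,.0085],86)"
```

```text
go [-0.0196  0.0023  0.0644] [-0.   0.   4.2]
```

Converted, 0.064 m / 0.8 = 0.08, 0.03 m / 0.8 = 0.0375, 4 degrees / 229.1831 = 0.0175.

>>> nudge_tcp(segments={"rows": [[-0.015,0.0025,0.0375,0,0,0.0175],[-0.015,0.0025,0.0625,0,0,0.0175],[-0.015,0.0025,0.075,0,0,0.0175],[-0.015,0.0025,0.08,0,0,0.0175],[-0.015,0.0025,0.08,0,0,0.0175],[-0.015,0.0025,0.08,0,0,0.0175]]})

```text
clock: 5.7
position: [0.4307, 0.0327, 0.0098]
orientation: [179.9, -0.0, 86.2]
ft_force: [-0.0, -0.6, -1.3]
width: 0.0493
grasp_force: 43.2
```

>>> nudge_tcp(segments={"rows": [[0,0,0,0,0,0],[0,0,0,0,0,0],[0,0,0,0,0,0],[0,0,0,0,0,0],[0,0,0,0,0,0],[0,0,-0.025,0,0,0],[0,0,-0.0625,0,0,0],[0,0,-0.125,0,0,0],[0,0,-0.15,0,0,0]]}, finger_gap=0.085)

```text
clock: 6.6
position: [0.4321, 0.0326, 0.1336]
orientation: [179.6, -0.0, 86.2]
ft_force: [0.1, 0.5, 0.5]
width: 0.0849
grasp_force: 0.0
```

```bash
python3 -c "
from rig import arm, grab_frame
from h import *
o=arm.observe()
go(o,[*disp(.075,.023),.13],DY+90)
f=grab_frame('top');cv2.imwrite('pics/a.png',cv2.resize(f['image'][170:310,195:455,::-1],None,fx=3,fy=3))"
```

```text
go [0.276  0.1057 0.0044] [  0.3   0.3 -89.5]
```

View pics/a.png

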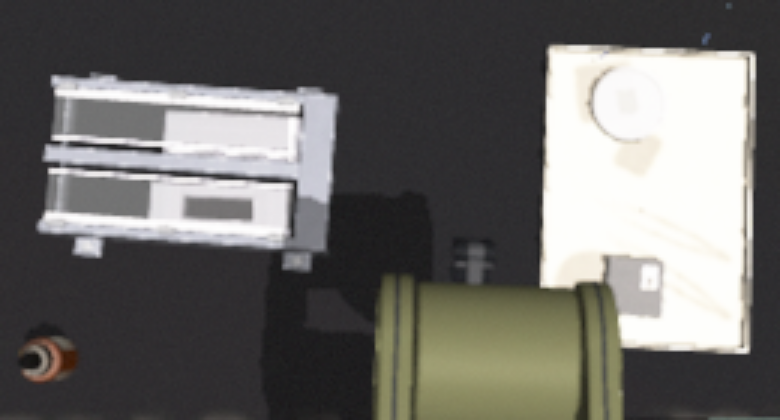

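The arm hides the adapter, so I'll check it later. The dispenser, tray and bottle haven't moved. Next I'll shut the fingers and go above the lane, behind the bar.

Converted, 0.276 m / 0.8 = 0.345, 0.25 m / 0.8 = 0.3125, -89.6 degrees / 229.1831 = -0.391.

>>> nudge_tcp(segments={"rows": [[0.0625,0.025,0,0,0,-0.0371],[0.125,0.05,0,0,0,-0.0742],[0.1875,0.075,0,0,0,-0.1113],[0.25,0.1,0,0,0,-0.1484],[0.3125,0.125,0,0,0,-0.1854],[0.345,0.1325,0,0,0,-0.2225],[0.345,0.1325,0,0,0,-0.2596],[0.345,0.1325,0,0,0,-0.2967],[0.345,0.1325,0,0,0,-0.3316],[0.345,0.1325,0,0,0,-0.3665],[0.345,0.1325,0,0,0,-0.391],[0.345,0.1325,0,0,0,-0.391]]}, finger_gap=0)

```text
clock: 7.85
position: [0.5538, 0.3008, 0.1281]
orientation: [-180.0, -0.1, 175.7]
ft_force: [-0.2, 0.9, -1.4]
width: 0.0005
grasp_force: 0.0
```

>>> nudge_tcp(segments={"rows": [[0,0,0,0,0,0],[0,0,0,0,0,0],[0,0,0,0,0,0]]})

```text
clock: 8.15
position: [0.5541, 0.3008, 0.1289]
orientation: [-180.0, -0.0, 175.7]
ft_force: [0.2, 0.7, -0.5]
width: -0.0002
grasp_force: 0.0
```

```bash
python3 -c "
from rig import arm, grab_frame
from h import *
o=arm.observe()
go(o,[*disp(.075,.023),.01],DY+90)
f=grab_frame('scene');cv2.imwrite('pics/b.png',cv2.resize(f['image'][150:400,100:400,::-1],None,fx=2.4,fy=2.4))"
```

```text
go [-2.000e-03  1.000e-04  1.189e-01] [-0. -0.  0.]
```

View pics/b.png

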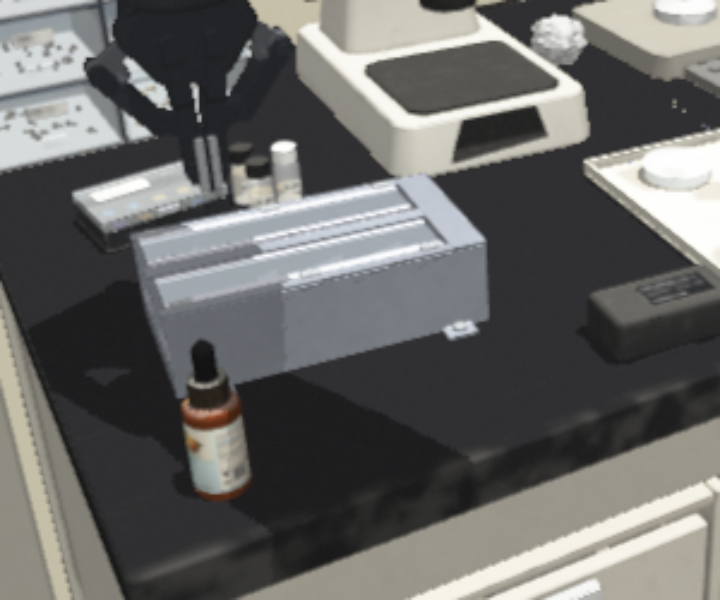

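The adapter lies flat at the right (650, 310), and the shut fingers (205, 170) are above the back of the near lane. I'll go down through the flap.

Converted, 0.105 m / 0.8 = 0.1313, -0.002 m / 0.8 = -0.0025.

>>> nudge_tcp(segments={"rows": [[-0.0025,0,0.0375,0,0,0],[-0.0025,0,0.075,0,0,0],[-0.0025,0,0.0938,0,0,0],[-0.0025,0,0.1125,0,0,0],[-0.0025,0,0.1313,0,0,0],[-0.0025,0,0.1313,0,0,0]]})

```text
clock: 8.8
position: [0.5556, 0.3004, 0.022]
orientation: [-179.9, -0.1, 175.7]
ft_force: [3.5, -0.3, -3.2]
width: -0.0001
grasp_force: 1.7
```

>>> nudge_tcp(segments={"rows": [[0,0,0.0088,0,0,0],[0,0,0.0163,0,0,0],[0,0,0.0163,0,0,0]]})

```text
clock: 9.1
position: [0.556, 0.3008, 0.0105]
orientation: [180.0, -0.0, 175.7]
ft_force: [3.3, 0.8, -1.7]
width: -0.0
grasp_force: 1.5
```

```bash
python3 -c "
from rig import arm, grab_frame
from h import *
o=arm.observe()
go(o,[*disp(-.042,.024),.01],DY+90)"
```

```text
go [ 0.0011 -0.117   0.0005] [ 0.  -0.   0.1]
```

Converted, -0.115 m / 0.8 = -0.1438, -0.11 m / 0.8 = -0.1375.

>>> nudge_tcp(segments={"rows": [[0.0013,-0.0125,0,0,0,0],[0.0013,-0.025,0,0,0,0],[0.0013,-0.0375,0,0,0,0],[0.0013,-0.05,0,0,0,0],[0.0013,-0.0625,0,0,0,0],[0.0013,-0.075,0,0,0,0],[0.0013,-0.0875,0,0,0,0],[0.0013,-0.1,0,0,0,0],[0.0013,-0.1125,0,0,0,0],[0.0013,-0.125,0,0,0,0],[0.0013,-0.1375,0,0,0,0],[0.0013,-0.1438,0,0,0,0]]})

```text
clock: 10.3
position: [0.5473, 0.1876, 0.0119]
orientation: [179.7, 0.1, 175.6]
ft_force: [2.3, 24.9, 4.3]
width: 0.0003
grasp_force: 1.8
```

>>> nudge_tcp(segments={"rows": [[0,0,0,0,0,0],[0,0,0,0,0,0],[0,0,0,0,0,0],[0,0,0,0,0,0]]})

```text
clock: 10.7
position: [0.548, 0.1873, 0.0123]
orientation: [179.8, 0.2, 175.7]
ft_force: [4.5, 8.5, 5.1]
width: -0.0003
grasp_force: 1.4
```

```bash
python3 -c "
from rig import arm, grab_frame
from h import *
f=grab_frame('scene');cv2.imwrite('pics/c.png',cv2.resize(f['image'][150:350,100:400,::-1],None,fx=2.4,fy=2.4))"
```

```text
(no output)
```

View pics/c.png

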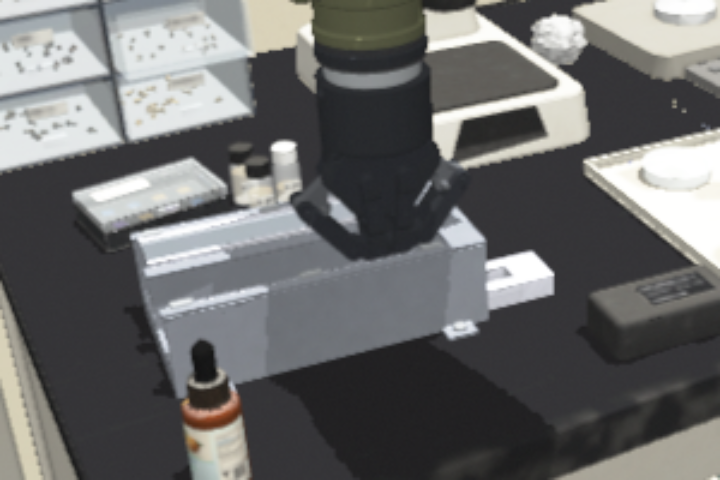

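The bar now sticks out of the near mouth (crop 487–553, 255–300) with the fingers still holding the flap down. I'll back off and lift.

Converted, 0.16 m / 0.8 = 0.2, -0.14 m / 0.8 = -0.175.

>>> nudge_tcp(segments={"rows": [[0,0.005,0,0,0,0],[0,0.01,0,0,0,0],[0,0.01,-0.0125,0,0,0],[0,0.01,-0.0313,0,0,0],[0,0.01,-0.05,0,0,0],[0,0.01,-0.0688,0,0,0],[0,0.01,-0.0938,0,0,0],[0,0.01,-0.125,0,0,0],[0,0.075,-0.175,0,0,0],[0,0.1375,-0.175,0,0,0],[0,0.2,-0.175,0,0,0],[0,0.2,-0.175,0,0,0]]})

```text
clock: 11.95
position: [0.5577, 0.3498, 0.153]
orientation: [179.9, 0.0, 176.0]
ft_force: [-0.0, -1.1, -0.7]
width: -0.0001
grasp_force: 0.0
```

```bash
python3 - <<'E'
from rig import arm, grab_frame
from h import *
o=arm.observe();f=grab_frame("top"); c=cv2.resize(f['image'][170:310,195:455,::-1],None,fx=3,fy=3,interpolation=cv2.INTER_CUBIC)
cv2.imwrite("pics/d.png",c)
E
```

```text
(no output)
```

View pics/d.png

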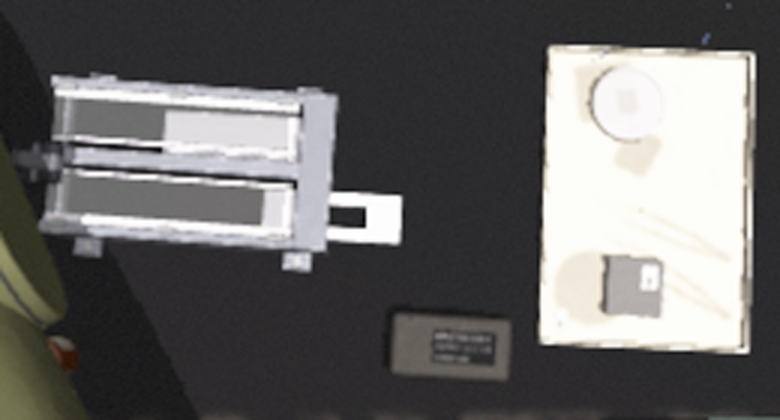

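The bar protrudes to crop (402, 195)–(400, 246), the adapter is clear at (450, 345), and the near lane looks as it did before. Measuring the bar now.

```bash
python3 - <<'E'
from rig import arm, grab_frame
from h import *
np.set_printoptions(precision=4,suppress=True)
o=arm.observe();f=grab_frame("top"); im=f['image']
m=(im.min(2)>190).astype(np.uint8); m[:,:306]=0;m[:,335:]=0;m[:225]=0;m[258:]=0
x,y=[],[]
b=cv2.boxPoints(cv2.minAreaRect(cv2.findNonZero(m))); 
A=np.array([onz(f,*p,.018)[:2] for p in b]); print(A)
P=lambda c:onz(f,195+(c[0]-1)/3,170+(c[1]-1)/3,.018)[:2]
a=np.radians(DY);Rm=np.array([[np.cos(a),-np.sin(a)],[np.sin(a),np.cos(a)]])
fr=P((401.5,220.5)); print("front",fr,Rm.T@(fr-DT),"corners",Rm.T@(P((402,195))-DT),Rm.T@(P((400,246))-DT), Rm.T@(P((330,194))-DT),Rm.T@(P((330,242))-DT))
print("disp of A",(A-DT)@Rm)
q=disp(-.145,.027); go(o,[*q,.15],DY); print(q)
go(o,[*q,.006],DY)
E
```

```text
[[0.5538 0.1241]
 [0.5532 0.0714]
 [0.5148 0.072 ]
 [0.5154 0.1245]]
front [0.5311 0.0705] [-0.1565  0.0304] corners [-0.1556  0.01  ] [-0.1566  0.0508] [-0.0982  0.0129] [-0.1008  0.0511]
disp of A [[-0.1014  0.0119]
 [-0.1539  0.0085]
 [-0.1563  0.0468]
 [-0.1039  0.0501]]
go [ 0.0033 -0.2687  0.0018] [ 0.1 -0.1 90.3]
[0.5354 0.0818]
go [ 0.0032 -0.2689  0.1458] [ 0.1 -0.1 90.3]
```

Converted, -0.262 m / 0.8 = -0.3275, 0.005 m / 0.8 = 0.0063, 90.3 degrees / 229.1831 = 0.394.

>>> nudge_tcp(segments={"rows": [[0,-0.05,0,0,0,0.0371],[0,-0.1,0,0,0,0.0742],[0,-0.15,0,0,0,0.1113],[0,-0.2,0,0,0,0.1484],[0,-0.25,0,0,0,0.1854],[0.0063,-0.3,0,0,0,0.2225],[0.0063,-0.3275,0,0,0,0.2596],[0.0063,-0.3275,0,0,0,0.2967],[0.0063,-0.3275,0,0,0,0.3316],[0.0063,-0.3275,0,0,0,0.3665],[0.0063,-0.3275,0,0,0,0.394],[0.0063,-0.3275,0,0,0,0.394]]}, finger_gap=0.062)

```text
clock: 13.25
position: [0.5327, 0.0833, 0.1506]
orientation: [-179.9, 0.0, 85.4]
ft_force: [0.4, -0.1, -0.6]
width: 0.0616
grasp_force: 0.0
```

>>> nudge_tcp(segments={"rows": [[0,0,0,0,0,0],[0,0,0,0,0,0],[0,0,0,0,0,0]]})

```text
clock: 13.55
position: [0.5338, 0.0846, 0.151]
orientation: [-180.0, 0.0, 85.5]
ft_force: [0.0, 0.8, -0.7]
width: 0.0619
grasp_force: 0.0
```

```bash
python3 -c "
from rig import arm, grab_frame
from h import *
go(arm.observe(),[*disp(-.138,.029),.004],DY)"
```

```text
go [ 0.0043 -0.0002  0.147 ] [-0.   0.  -0.2]
```

Converted, 0.147 m / 0.8 = 0.1838, 0.14 m / 0.8 = 0.175.

>>> nudge_tcp(segments={"rows": [[0.005,0,0.05,0,0,0],[0.005,0,0.1,0,0,0],[0.005,0,0.1375,0,0,0],[0.005,0,0.1625,0,0,0],[0.005,0,0.175,0,0,0],[0.005,0,0.1838,0,0,0],[0.005,0,0.1838,0,0,0]]})

```text
clock: 14.25
position: [0.5343, 0.0888, 0.0038]
orientation: [-180.0, 0.0, 85.5]
ft_force: [-0.1, 0.4, 1.1]
width: 0.062
grasp_force: 0.0
```

>>> nudge_tcp(segments={"rows": [[0,0,0,0,0,0],[0,0,0,0,0,0],[0,0,0,0,0,0],[0,0,0,0,0,0],[0,0,0,0,0,0],[0,0,0,0,0,0]]}, finger_gap=0.02, force=40)

```text
clock: 14.85
position: [0.5358, 0.0889, 0.0057]
orientation: [179.8, -0.0, 85.5]
ft_force: [-0.5, 0.8, 6.7]
width: 0.0367
grasp_force: 41.1
```

Converted, -0.08 m / 0.8 = -0.1, -0.07 m / 0.8 = -0.0875.

>>> nudge_tcp(segments={"rows": [[-0.0125,0,-0.0013,0,0,0],[-0.0313,0,-0.0013,0,0,0],[-0.05,0,-0.0013,0,0,0],[-0.0688,0,-0.0013,0,0,0],[-0.0938,0,-0.0013,0,0,0],[-0.1,0,-0.0375,0,0,0],[-0.1,0,-0.075,0,0,0],[-0.1,0,-0.0875,0,0,0],[-0.1,0,-0.0875,0,0,0]]})

```text
clock: 15.75
position: [0.5287, 0.0079, 0.075]
orientation: [179.9, 0.0, 85.4]
ft_force: [-0.4, -0.2, -2.2]
width: 0.0373
grasp_force: 40.6
```

```bash
python3 -c "
from rig import arm, grab_frame
from h import *
go(arm.observe(),[.545,-.164,.075],86.2)"
```

```text
go [-1.70e-01  3.01e-02  1.00e-04] [ 0.1  0.  -0.8]
```

Converted, -0.17 m / 0.8 = -0.2125, -0.14 m / 0.8 = -0.175, -0.8 degrees / 229.1831 = -0.0035.

>>> nudge_tcp(segments={"rows": [[-0.0438,0.0075,0,0,0,-0.0035],[-0.0875,0.015,0,0,0,-0.0035],[-0.1313,0.0225,0,0,0,-0.0035],[-0.175,0.0313,0,0,0,-0.0035],[-0.2125,0.0375,0,0,0,-0.0035],[-0.2125,0.0375,0,0,0,-0.0035],[-0.2125,0.0375,0,0,0,-0.0035]]})

```text
clock: 16.45
position: [0.5428, -0.1628, 0.0716]
orientation: [-179.8, -0.1, 86.2]
ft_force: [-0.1, 0.5, -1.7]
width: 0.0371
grasp_force: 40.6
```

```bash
python3 - <<'E'
from rig import arm, grab_frame
from h import *
go(arm.observe(),[.545,-.164,.009],86.2)
f=grab_frame("scene");cv2.imwrite("pics/e.png",cv2.resize(f['image'][150:320,230:500,::-1],None,fx=2.8,fy=2.8))
E
```

```text
go [-0.0011  0.0025  0.0626] [-0.2 -0.1 -0. ]
```

View pics/e.png

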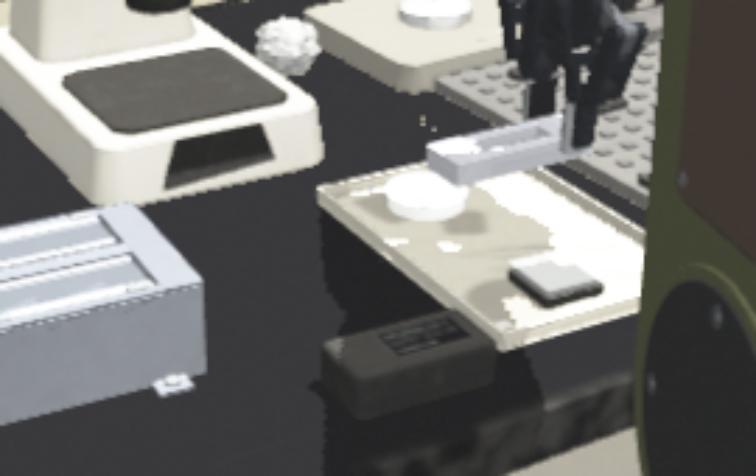

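The fingers hold the bar level (430–600, 120–180) over the middle of the tray, between the dish and the box. I'll lower it and let go.

Converted, 0.0625 m / 0.8 = 0.0781, 0.061 m / 0.8 = 0.0763.

>>> nudge_tcp(segments={"rows": [[-0.0013,0.0025,0.025,0,0,0],[-0.0013,0.0025,0.05,0,0,0],[-0.0013,0.0025,0.065,0,0,0],[-0.0013,0.0025,0.0725,0,0,0],[-0.0013,0.0025,0.0763,0,0,0],[-0.0013,0.0025,0.0781,0,0,0],[-0.0013,0.0025,0.0781,0,0,0]]})

```text
clock: 17.2
position: [0.5468, -0.164, 0.0121]
orientation: [179.9, 0.0, 86.3]
ft_force: [-0.4, 0.0, -0.8]
width: 0.0371
grasp_force: 40.6
```

>>> nudge_tcp(segments={"rows": [[0,0,0,0,0,0],[0,0,0,0,0,0],[0,0,0,0,0,0],[0,0,-0.0125,0,0,0],[0,0,-0.0375,0,0,0],[0,0,-0.0875,0,0,0],[0,0,-0.1375,0,0,0],[0,0,-0.1875,0,0,0],[-0.075,-0.0625,-0.225,0,0,0],[-0.15,-0.125,-0.225,0,0,0],[-0.2,-0.175,-0.225,0,0,0],[-0.2,-0.225,-0.225,0,0,0]]}, finger_gap=0.048)

```text
clock: 18.4
position: [0.3985, -0.2925, 0.1917]
orientation: [179.9, 0.1, 86.3]
ft_force: [-0.4, -0.8, 0.8]
width: 0.0481
grasp_force: 0.0
```

>>> nudge_tcp(segments={"rows": [[-0.0625,-0.0625,0,0,0,0],[-0.125,-0.0625,0,0,0,0],[-0.125,-0.0625,0,0,0,0],[-0.125,-0.0625,0,0,0,0]]})

```text
clock: 18.8
position: [0.3421, -0.3889, 0.1906]
orientation: [180.0, 0.0, 86.0]
ft_force: [0.2, -0.9, 0.4]
width: 0.0477
grasp_force: 0.0
```

```bash
python3 - <<'E'
from rig import arm, grab_frame
from h import *
f=grab_frame("top");cv2.imwrite("pics/f.png",cv2.resize(f['image'][170:310,195:455,::-1],None,fx=3,fy=3,interpolation=cv2.INTER_CUBIC))
f=grab_frame("scene");cv2.imwrite("pics/g.png",cv2.resize(f['image'][150:370,120:500,::-1],None,fx=2,fy=2,interpolation=cv2.INTER_CUBIC))
E
```

```text
(no output)
```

View pics/f.png

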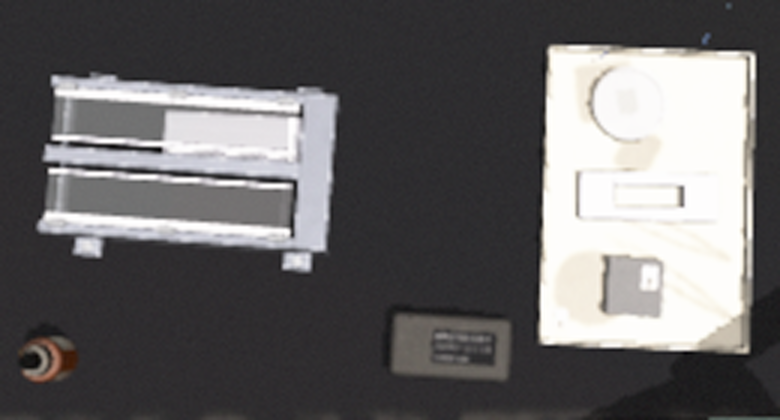

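View pics/g.png

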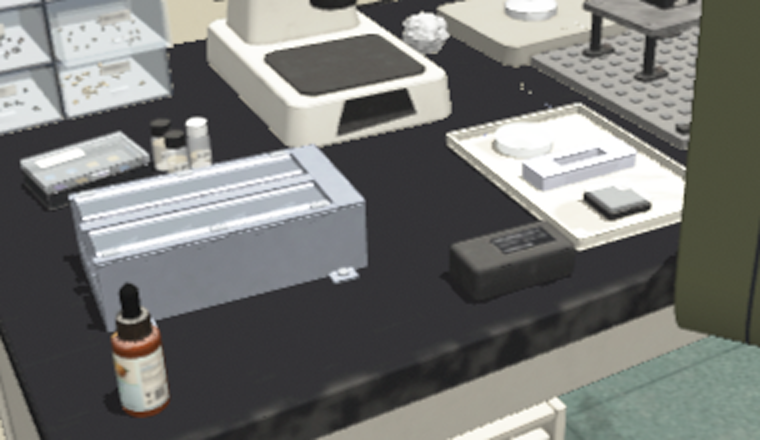

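The bar lies flat in the tray at crop (645, 195), between the dish and the box. The flaps are shut, the plain bar and bottle haven't moved, and the adapter is flat and clear. Handing in.

```bash
python3 -c "
from rig import arm, grab_frame
print(arm.hand_in())"
```

```text
the job is handed in; nothing more can be done
None
```

I handed the job in at about 19 s: the slotted bar lies flat in the tray, the adapter is flat and about 14 cm from the outlet, both flaps look shut, and the plain bar, dish, box and bottle look unmoved in the last pictures; the hand-in returned no verdict.

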